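# Clip the empty bottle into the carrying cradle

### The arm

A 6-joint arm with a two-finger parallel gripper is mounted at the origin on the work surface. World frame = base frame: x ahead of the robot, y to its left, z up, the work surface at z = 0. Lengths are in m, angles in degrees, forces in N, time in s.
With the tool pointing down it reaches from about 0.275 to 0.725 m from the base axis. Payload 5.6 kg.
Tool frame: the origin (TCP) lies between the finger pads; the fingertips stand 19 mm ahead of it and the grasp point (between the pads) is the TCP; z points along the fingers, y is the line along which they close (so a half turn about z gives the same grasp; the last joint's range is limited). The gripper opens to 85 mm and grips with 20 to 120 N. Pads are 22 mm wide; open, the fingers measure 114 mm over their backs; the gripper's body (76 mm by 85 mm) begins 54 mm behind the grasp point. The pads swing forward as they close: fully open they stand 13 mm farther back than shut.
Start: joints at [83.113, 14.616, 6.199, 0, -81.583, -16.306], TCP at [0.217, 0.506, 0.25] pointing down, gripper open.
Joint ranges: [-168.99, 168.99], [-69.2, 112.95], [-62.41, 85.93], [-164.36, 98.24], [-168.68, -3.75], [-174.98, 174.98]. Speed limits (degrees/s): [147.25, 147.25, 180, 180, 180, 180].

### API

Orientations are given as [roll, pitch, yaw] about the fixed x, y, z axes, in that order (R = Rz(yaw) Ry(pitch) Rx(roll)).
In Python, from plant import r, eyes, workorder gives the robot as it stands.
- The arm moves only by the tool move_arm, never from a script. Its argument "series" is a list of rows, each a list of 7 numbers: the opening, from 0 (shut) to 1 (fully open), then the shift along the tool's x, y, z scaled (see below), then the turn, a rotation vector about the tool's x, y, z scaled (see below). In form: [[jaw, x, y, z, wx, wy, wz], ...]. A call has 1 to 10 rows; each row is the pose to reach, as a shift and turn from the pose commanded when the call began, along the tool's axes at that moment; what a row does not reach only later rows make up. The controller multiplies each number of a shift by 300 mm and each number of a turn by 90 degrees. A row lasts 1/8 s, in which the tool goes at most 62.5 mm and 10.7 degrees, less where a joint would pass 70% of its speed; a pose out of reach is approached as far as the arm can. A call with a number of a shift or a turn outside -1 to 1 is refused whole. A call with a gripper value outside its range is refused whole. The fingers move at their own pace and stop on an object; "grip_force" is the grip in N (left out, the last holds). Time passes only in rows, so rows that repeat a pose let the fingers close. It gives the time, the measured TCP pose, the force, the opening and the grip force at its end, in the units of the state.
- r.get_state(): the state, without advancing time (a new reading comes with each control period).
- eyes.camera(name): name is "side" or "top" or "wrist"; returns a dict with "pixels" (400x640x3 uint8, red, green, blue), "K" (3x3 intrinsics, pixels), "rvec" (rotation vector, rad) and "tvec" (3), from world to camera coordinates, as OpenCV has them; the wrist camera has in their place "hand_eye" (4x4, takes a point from camera to tool coordinates, whose origin is the TCP and whose axes are the flange's). Camera axes: x right, y down, z forward; pixel columns grow to the right and rows downward; lengths in m; the calibration is good to about 2 mm. A picture is of the moment at which its call begins: read the wrist's pose just before it. There is no depth.
- workorder.close_job(): hands the job in; it is judged then, once.
The state is a dict: "clock": time; "joint_positions": joint angles; "qvel": joint speeds; "tau": joint torques, N m; "tcp_pos": TCP position; "eef_rot": TCP orientation; "force": force on the tool from outside, world axes, zero at the start; "wrist_torque": the same for the moment, N m; "finger_gap": finger opening in m; "grasp_force": force on a finger pad.
Only numpy, scipy, OpenCV 4.12 (cv2) and the standard library are available. Lean on these libraries where they do the work, as an engineer would, in place of code of your own. Each camera call takes 0.05 s, during which the arm holds its last target. There are 200 camera calls.

### The job

Draw the empty green bottle by its neck out of the slot under the recycling caddy, set it down lying on the table and let go. Then take it again by its body, lay it in the blue carrying cradle with its neck between the metal cheeks, let go, and press the red-handled sprung lever down over the neck until it clicks and stays down by itself. Leave the ashtray, the crushed can and the bottle cap catcher where they are.

Things in the scene. Friction and masses are not known exactly. Their poses are not given: they have to be found in the camera images.
- caddy: Grey recycling caddy, fixed, 160 deep (x) x 300 wide (y) x 236 high; origin: centre of its underside. Under its bin a bottle slot, open only to the caddy's -x: 80 wide, 74 high, 150 deep, floor = the table. The lower part with the slot is 86 high; the bin above is set back 60 from the slot's mouth (its green tilt-out front and pull lean out 34 of that, look only).
- slot_mouth (a point): Centre of the slot's mouth (caddy x = -80, y = 0), 29 above the table. The bottle is drawn out along the line from the caddy's origin to this point; 150 of travel clears its body.
- bottle: Square green glass bottle, 260 g, lying: x axis along it to the mouth, z up. Origin: middle of the body's underside. Body 105 long (x +-52.5), 58 x 58; shoulder to x = 72.5; round neck 28 in diameter to the mouth at x = 127, lip ring 31 over the last 7. Starts with its body in the slot, neck out, mouth to the caddy's -x; there only the neck can be gripped. Drag it: lifted by the neck it sags.
- bottle_mid (a point): Centre of the bottle's square body (on the bottle's axis, 29 above the face that it lies on).
- bottle_mouth (a point): Centre of the bottle's mouth, on the axis, 127 from bottle_mid.
- cradle: Blue cradle, fixed; base 96 wide, x -70 to 255, bed 20 above the table; origin on the table under the seated body's centre, x towards the mouth. Side lips (inner faces y = +-35, 10 above the bed, x -45 to 45) and an end lip (inner face x = -62, 12 high) frame the body. Metal cheeks (x 98 to 158, inner faces y = +-21, tops 70 above the table) flank the neck: no room for fingers.
- cradle_seat (a point): Where bottle_mid comes when the bottle is seated: 49 above the table, over the cradle's origin. Its axes are the cradle's; bottle_mouth then comes 127 along x.
- lever (a joint): Hold-down lever, rad: 0 raised (start, leaning 74 degrees up over the mouth end), 1.3 down and level. A spring pushes it up (1.5 N at the bar, growing to 3; 5 N upwards frees it again). From about 0.95 a sprung pawl resists (about 8 N at the bar); past about 1.23 it clicks over and is held at its stop, 1.32. Let go earlier, it springs up.
- lever_hinge (a point): Hinge of the lever: cradle x = 185, y = 0, 76 above the table; axis along the cradle's y.
- lever_bar (a point): Centre of the red cross bar at the lever's end, 18 in diameter, 70 long along the cradle's y, 100 from the hinge. Raised: cradle x = 158, 172 above the table; down: x = 85, 76 above the table, clear of the neck (its top is at 63). It moves on an arc about the hinge; press it from above with closed fingers.
- ashtray: White ceramic ashtray, 100 in diameter, 32 high; origin at the centre of its underside. Bystander.
- can: Crushed aluminium can, a puck about 62 in diameter, 38 high; origin at the centre of its underside. Bystander.
- catcher: Open stainless bottle cap catcher, box 60 x 90 x 60 high; origin at the centre of its underside. Bystander.
Not all that is in view belongs to the job. What is meant by the bottle is not brown or pink, and is the larger of those in its own colour.

How it is judged:
By the outcome, as a careful person would: the job done as asked, in the order asked, and still so for the second after the job is handed in, with the robot touching nothing.
It also fails if it takes over 67 s, if anything falls off the work surface, if the arm or the gripper's body presses on something with over 40 N, if the wrist force passes 120 N, or if a joint passes its speed limit or range.

## Working session

There is one attempt and no reset: what is moved stays moved. The work goes in short steps, Python scripts to look and compute and a tool call to move; the robot and the scene stay as the last step left them, time stands still between calls to the robot, and variables do not carry over. Pictures are saved under pics/ and viewed, at most 10 in all, crops included, and the job is handed in when it is done.

Besides the shell and the picture viewer there is one more tool, called after ">>>" as name(argument=value, ...) on one line, values as JSON. move_arm: Moves the arm, as the interface text tells. Its arguments: {"type":"object","properties":{"series":{"type":"array"},"grip_force":{"type":"number"}},"required":["series"]}

```bash
mkdir -p pics; ls; python3 - <<'E'
from plant import r,eyes,workorder
import cv2
print(r.get_state())
for n in("side","top"):
    c=eyes.camera(n);cv2.imwrite(f"pics/{n}0.png",c["pixels"][:,:,::-1]);print(n,c["K"],c["rvec"],c["tvec"])
E
```

```text
pics
{'clock': 0.0, 'joint_positions': array([ 8.31106516e+01,  1.46533323e+01,  6.13069133e+00, -2.81070426e-02,
       -8.15824233e+01, -1.63056890e+01]), 'qvel': array([ 0.00941765,  0.10470982, -0.05374116, -0.13468045, -0.09688421,
       -0.00020497]), 'tau': array([-3.44764867e-04, -3.86630559e+01,  2.37941623e+01,  5.36480874e+00,
       -6.08469636e-03,  1.58568224e-05]), 'tcp_pos': array([0.21638932, 0.50514617, 0.24939084]), 'eef_rot': array([ 1.79891357e+02, -2.81968928e-03, -2.31991748e+01]), 'force': array([0.36401443, 0.19374427, 0.37653363]), 'wrist_torque': array([-0.02442193, -0.02989463, -0.00337158]), 'grasp_force': 0.0, 'finger_gap': 0.08556890814057742}
side [[412.25180093   0.         312.89185273]
 [  0.         412.25180093 204.93234445]
 [  0.           0.           1.        ]] [ 2.26251775 -0.14724835  0.08059216] [-0.56059248  0.24893943  1.04184606]
top [[363.85721541   0.         317.17125332]
 [  0.         363.85721541 198.45104875]
 [  0.           0.           1.        ]] [ 2.18647773 -2.19229354  0.13707811] [0.13675017 0.57927127 1.24149685]
```

View pics/side0.png

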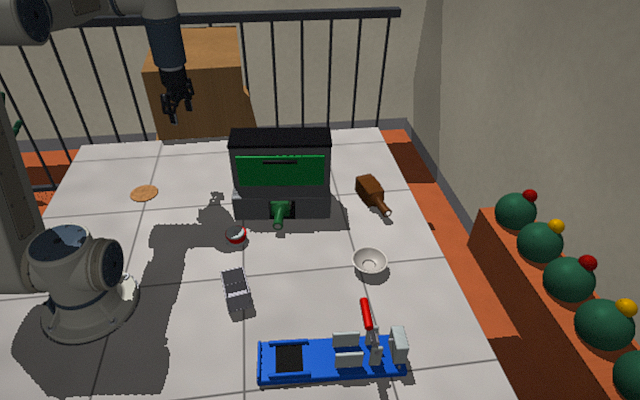

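View pics/top0.png

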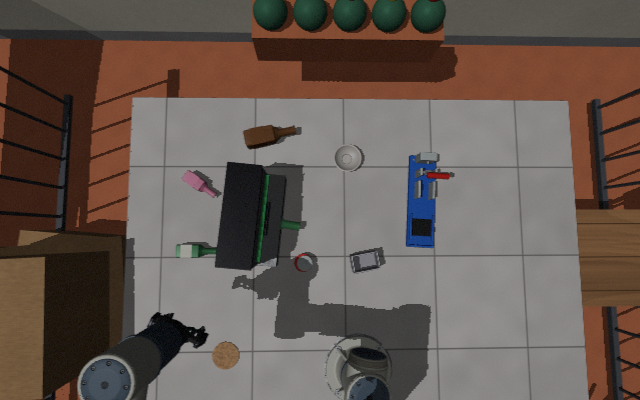

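Side view: the arm is at top left and the grey caddy is at (280,175), with a green neck coming out of its slot at (279,213). The cradle is at (330,360) with its red bar at (366,313).

Top view: the caddy is at (252,215).

Candidates for the bottle (top view pixels):
- green neck in the slot (291,225)
- green bottle with white label behind the caddy (190,250)
- brown bottle (265,136)
- pink bottle (198,182)

I choose the one in the slot and will check it in a crop.

```bash
cat > h.py <<'E'
import numpy as np, cv2
from scipy.spatial.transform import Rotation as R
from plant import r,eyes,workorder
def look(n):
    s=r.get_state(); c=eyes.camera(n)
    if n=="wrist":
        T=np.eye(4);T[:3,:3]=R.from_euler('xyz',s['eef_rot'],degrees=True).as_matrix();T[:3,3]=s['tcp_pos']
        W=T@np.array(c['hand_eye'])
    else:
        W=np.eye(4);A=cv2.Rodrigues(np.array(c['rvec'],float))[0];W[:3,:3]=A.T;W[:3,3]=-A.T@np.array(c['tvec']).ravel()
    c['W']=W; c['hsv']=cv2.cvtColor(c['pixels'],cv2.COLOR_RGB2HSV); return c
def ray(c,p):
    d=np.linalg.solve(c['K'],np.array([p[0],p[1],1.])); return c['W'][:3,3],c['W'][:3,:3]@d
def onz(c,p,z):
    o,d=ray(c,p); return o+d*(z-o[2])/d[2]
def proj(c,P):
    q=c['W'][:3,:3].T@(np.array(P)-c['W'][:3,3]); q=c['K']@q; return q[:2]/q[2]
def tri(*cp):
    A=np.zeros((3,3));b=np.zeros(3);L=[]
    for c,p in cp:
        o,d=ray(c,p);d=d/np.linalg.norm(d);M=np.eye(3)-np.outer(d,d);A+=M;b+=M@o;L.append((o,M))
    X=np.linalg.solve(A,b); return X,[np.linalg.norm(M@(X-o)) for o,M in L]
def mask(c,lo,hi,roi=None):
    m=cv2.inRange(c['hsv'],lo,hi)
    if roi: z=np.zeros_like(m);x0,y0,x1,y1=roi;z[y0:y1,x0:x1]=255;m&=z
    return m
def big(m):
    cs=cv2.findContours(m,cv2.RETR_EXTERNAL,cv2.CHAIN_APPROX_NONE)[0]; return max(cs,key=cv2.contourArea)
E
python3 - <<'E'
from h import *
np.set_printoptions(precision=4,suppress=True)
t=look("top");s=look("side")
b=big(mask(t,(105,120,60),(125,255,255),(380,130,460,260)))
box=cv2.boxPoints(cv2.minAreaRect(b)); print("blue",box.tolist(),[onz(t,p,.02)[:2] for p in box])
g=big(mask(t,(40,60,30),(85,255,255),(276,205,310,240)));print("neck top",g[:,0].min(0),g[:,0].max(0)); bx=cv2.boxPoints(cv2.minAreaRect(g));print(bx.tolist(),[onz(t,p,.029)[:2] for p in bx])
g=big(mask(s,(40,60,30),(85,255,255),(262,198,300,235)));print("neck side",cv2.boxPoints(cv2.minAreaRect(g)).tolist())
rt=big(mask(t,(0,150,100),(8,255,255),(400,150,470,200)));rs=big(mask(s,(0,150,100),(8,255,255),(340,280,390,340)))
ct=cv2.minAreaRect(rt);cs=cv2.minAreaRect(rs);print("red",ct,cs,tri((t,ct[0]),(s,cs[0])))
for n,p in(("ash",(348,158)),("can",(303,262)),("catch",(366,261))):print(n,onz(t,p,.03)[:2])
print("cams",t['W'][:3,3],s['W'][:3,3])
a=cv2.resize(t['pixels'][190:270,260:340],(400,400),interpolation=2);d=cv2.resize(s['pixels'][170:250,230:310],(400,400),interpolation=2)
cv2.imwrite("pics/crop.png",np.hstack([a,d])[:,:,::-1])
w=look("wrist");print(w['hand_eye'],w['K'])
E
```

```text
blue [[405.60162353515625, 246.35443115234375], [408.81097412109375, 154.88809204101562], [436.285888671875, 155.85211181640625], [433.0765380859375, 247.31845092773438]] [array([ 0.4124, -0.1719]), array([ 0.7355, -0.1921]), array([ 0.7323, -0.2909]), array([ 0.4086, -0.2684])]
neck top [280 218] [299 230]
[[279.18768310546875, 227.9044189453125], [280.3753662109375, 217.80886840820312], [299.92828369140625, 220.10922241210938], [298.7406005859375, 230.20477294921875]] [array([0.4779, 0.2661]), array([0.5125, 0.2622]), array([0.5044, 0.1951]), array([0.4698, 0.1991])]
neck side [[269.5491943359375, 201.04098510742188], [289.47540283203125, 199.22952270507812], [292.07379150390625, 227.81149291992188], [272.1475830078125, 229.62295532226562]]
red ((438.0451354980469, 175.50411987304688), (21.909650802612305, 4.798394203186035), 5.19442892074585) ((365.73077392578125, 312.1538391113281), (29.613536834716797, 8.040761947631836), 78.69007110595703) (array([ 0.6374, -0.2363,  0.1772]), [np.float64(0.0006579073404099548), np.float64(0.0006579073404097597)])
ash [0.7216 0.0265]
can [0.3619 0.1846]
catch [ 0.3638 -0.031 ]
cams [0.4628 0.1766 1.2846] [ 0.4628 -0.7087  0.8633]
[[ 0.0008 -0.965  -0.2621  0.0668]
 [ 1.      0.001  -0.0006 -0.0012]
 [ 0.0008 -0.2621  0.965  -0.1231]
 [ 0.      0.      0.      1.    ]] [[282.1947   0.     313.9924]
 [  0.     282.1947 200.3074]
 [  0.       0.       1.    ]]
```

View pics/crop.png

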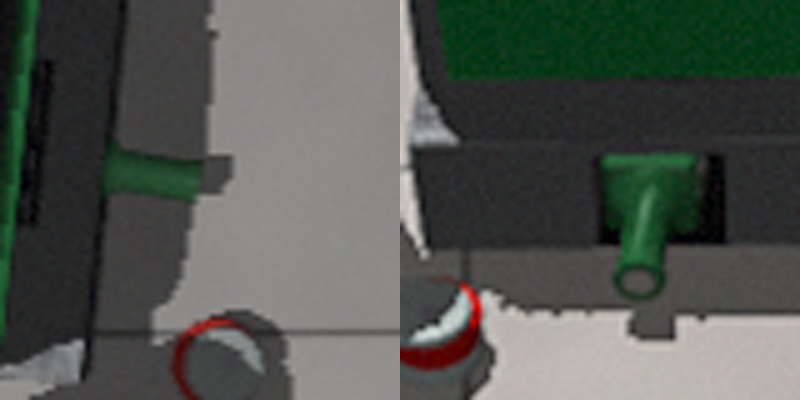

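The crop shows the larger green bottle's body inside the caddy slot, with its neck and lip ring sticking out. In the crop's side half the mouth is at (638,278), and the red-rimmed can is beside it at lower left. The choice is confirmed, so I'm moving closer.

```bash
cat >> h.py <<'E'
def goto(P,rpy,frm=None):
    s=r.get_state()
    p0,e0=frm if frm else (s['tcp_pos'],s['eef_rot'])
    A=R.from_euler('xyz',e0,degrees=True);B=R.from_euler('xyz',rpy,degrees=True)
    d=A.inv().apply(np.array(P)-np.array(p0))/.3; w=(A.inv()*B).as_rotvec(degrees=True)/90
    return np.round(np.r_[d,w],4).tolist()
E
python3 - <<'E'
from h import *
P0=([.217,.506,.25],[180,0,-23.2])
for P,y in(([.217,.506,.36],-23.2),([.40,.30,.36],-60),([.487,.19,.33],-96),([.487,.19,.18],-96)):print(goto(P,[180,0,y],P0))
E
```

```text
[0.0, 0.0, -0.3667, 0.0, 0.0, 0.0]
[0.8312, 0.3908, -0.3667, 0.0, -0.0, 0.4089]
[1.2422, 0.6136, -0.2667, 0.0, -0.0, 0.8089]
[1.2422, 0.6136, 0.2333, 0.0, -0.0, 0.8089]
```

>>> move_arm(series=[[1,0,0,-0.18,0,0,0],[1,0,0,-0.367,0,0,0],[1,0.17,0.08,-0.367,0,0,0.1],[1,0.34,0.16,-0.367,0,0,0.2],[1,0.5,0.235,-0.367,0,0,0.3],[1,0.67,0.31,-0.367,0,0,0.4],[1,0.83,0.39,-0.367,0,0,0.4],[1,0.83,0.39,-0.367,0,0,0.4]])

```text
clock: 1.25
tcp_pos: [0.4011, 0.2974, 0.3605]
eef_rot: [-180.0, -0.0, -59.5]
force: [0.2, 0.2, -0.1]
finger_gap: 0.0851
grasp_force: 0.0
```

```bash
python3 - <<'E'
from h import *
s=r.get_state();print(s['clock'],s['tcp_pos'],s['eef_rot'],s['force'])
for P in([.487,.19,.33],[.487,.19,.18]):print(goto(P,[180,0,-96]))
E
```

```text
1.25 [0.40108045 0.29738382 0.36054101] [-1.79989612e+02 -2.92518432e-02 -5.94649400e+01] [ 0.24354603  0.22075993 -0.09917402]
[0.4538, -0.0648, 0.102, -0.0002, -0.0003, 0.4059]
[0.4535, -0.0647, 0.602, -0.0002, -0.0003, 0.4059]
```

>>> move_arm(series=[[1,0.15,-0.02,0.03,0,0,0.1],[1,0.3,-0.04,0.06,0,0,0.2],[1,0.454,-0.065,0.1,0,0,0.3],[1,0.454,-0.065,0.28,0,0,0.406],[1,0.454,-0.065,0.44,0,0,0.406],[1,0.454,-0.065,0.6,0,0,0.406],[1,0.454,-0.065,0.6,0,0,0.406],[1,0.454,-0.065,0.6,0,0,0.406]])

```text
clock: 2.25
tcp_pos: [0.487, 0.1938, 0.1826]
eef_rot: [-179.8, 0.1, -95.7]
force: [0.3, -0.8, 1.5]
finger_gap: 0.0851
grasp_force: 0.0
```

```bash
python3 - <<'E'
from h import *
s=r.get_state();print(s['clock'],s['tcp_pos'],s['eef_rot'],s['force'])
w=look("wrist");cv2.imwrite("pics/w1.png",w['pixels'][:,:,::-1]);np.savez("w1.npz",W=w['W'],K=w['K'],pix=w['pixels'])
E
```

```text
2.25 [0.48697048 0.19375613 0.18260441] [-1.79831614e+02  6.77194940e-02 -9.56770563e+01] [ 0.27980918 -0.77847002  1.53058778]
```

View pics/w1.png

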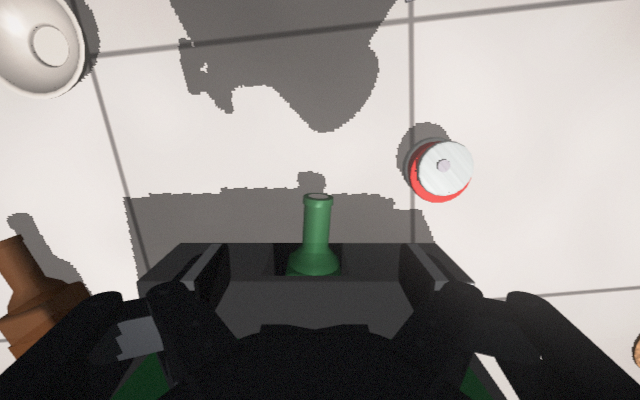

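The wrist picture shows the neck sticking out of the slot. The lip is at (318,197), the shoulder at (314,262), and the caddy's front top edge runs along row 243. The can is at (440,170) and the ashtray at (40,45).

```bash
python3 - <<'E'
from h import *
np.set_printoptions(precision=4,suppress=True)
w=look("wrist");s=look("side");t=look("top")
m=mask(w,(40,60,30),(85,255,255),(285,185,350,275))
pts=[]
for y in range(210,240,2):
    x=np.flatnonzero(m[y]); pts.append(onz(w,((x[0]+x[-1])/2,y),.029)); 
    if y%10==0:print(y,x[0],x[-1],"width",np.linalg.norm(onz(w,(x[0]-.5,y),.029)-onz(w,(x[-1]+.5,y),.029)))
pts=np.array(pts);print(pts[0],pts[-1]);d=cv2.fitLine(pts[:,:2].astype(np.float32),cv2.DIST_L2,0,.001,.001).ravel();print("axis",d,np.degrees(np.arctan2(d[1],d[0])))
print("mouth tri",tri((w,(317.5,197.5)),(s,(277.6,225.6))))
ys=np.flatnonzero(m.any(1));print(ys.min(),ys.max())
# caddy front top edge
for p in((180,243),(260,243),(370,243),(433,243)):print("edge",onz(w,p,.086))
print("can",onz(w,(446,165),.038),"ash",onz(w,(40,45),.03))
E
```

```text
210 305 330 width 0.026719263590944217
220 304 329 width 0.02698638812151933
230 304 328 width 0.026209993119286956
[0.4872 0.2151 0.029 ] [0.4917 0.2458 0.029 ]
axis [0.1523 0.9883 0.4896 0.2303] 81.237686
mouth tri (array([0.4862, 0.2026, 0.0259]), [np.float64(0.00019549517636520796), np.float64(0.00019549517636529486)])
198 274
edge [0.6044 0.2151 0.086 ]
edge [0.537  0.2216 0.086 ]
edge [0.4446 0.2305 0.086 ]
edge [0.3919 0.2356 0.086 ]
can [0.3612 0.1795 0.038 ] ash [0.7169 0.0388 0.03  ]
```

```bash
python3 - <<'E'
from h import *
np.set_printoptions(precision=4,suppress=True)
w=look("wrist")
for p in((180,243),(433,243),(275,243),(343,243)):print("edge",onz(w,p,0))
for p in((275,278),(343,278)):print("top edge",onz(w,p,.086),onz(w,p,.074))
a=np.deg2rad(82.);u=np.array([np.cos(a),np.sin(a)])
g=np.array([.4862,.2026])+.021*u
print(g,goto([*g,.10],[180,0,-98]),goto([*g,.033],[180,0,-98]))
E
```

```text
edge [0.6516 0.2482 0.    ]
edge [0.3567 0.277  0.    ]
edge [0.5406 0.259  0.    ]
edge [0.4613 0.2668 0.    ]
top edge [0.5281 0.255  0.086 ] [0.5307 0.2619 0.074 ]
top edge [0.4691 0.2607 0.086 ] [0.4685 0.2679 0.074 ]
[0.4891 0.2234] [-0.0995, 0.002, 0.2734, -0.0014, 0.0013, 0.0253] [-0.0991, 0.0025, 0.4967, -0.0014, 0.0013, 0.0253]
```

>>> move_arm(series=[[1,-0.092,0.002,0.1,0,0,0.025],[1,-0.092,0.002,0.25,0,0,0.025],[1,-0.092,0.002,0.38,0,0,0.025],[1,-0.092,0.002,0.45,0,0,0.025],[1,-0.092,0.002,0.487,0,0,0.025],[1,-0.092,0.002,0.487,0,0,0.025],[0,-0.092,0.002,0.487,0,0,0.025],[0,-0.092,0.002,0.487,0,0,0.025],[0,-0.092,0.002,0.487,0,0,0.025],[0,-0.092,0.002,0.487,0,0,0.025]], grip_force=40)

```text
clock: 3.75
tcp_pos: [0.4883, 0.2206, 0.0349]
eef_rot: [-180.0, 0.0, -98.0]
force: [-0.7, -1.3, 1.8]
finger_gap: 0.0265
grasp_force: 39.9
```

>>> move_arm(series=[[0,0,0,0,0,0,0],[0,0,0,0,0,0,0],[0,0,0,0,0,0,0],[0,0,0,0,0,0,0]])

```text
clock: 4.25
tcp_pos: [0.4883, 0.2205, 0.0345]
eef_rot: [-180.0, 0.0, -98.0]
force: [1.3, -1.3, 4.7]
finger_gap: 0.0265
grasp_force: 40.0
```

```bash
python3 - <<'E'
from h import *
s=r.get_state();p=s['tcp_pos'];print(p,s['eef_rot'],s['finger_gap'])
a=np.deg2rad(84.5);P=p-.175*np.array([np.cos(a),np.sin(a),0]);print(P,goto(P,s['eef_rot']))
E
```

```text
[0.48830169 0.22045772 0.03451655] [-1.79969872e+02  4.31676152e-03 -9.79761993e+01] 0.026497541899822993
[0.47152868 0.04626339 0.03451655] [0.5828, -0.0252, -0.0, 0.0, 0.0, 0.0]
```

>>> move_arm(series=[[0,0.03,0,0,0,0,0],[0,0.09,-0.004,0,0,0,0],[0,0.16,-0.007,0,0,0,0],[0,0.23,-0.01,0,0,0,0],[0,0.3,-0.013,0,0,0,0],[0,0.37,-0.016,0,0,0,0],[0,0.44,-0.019,0,0,0,0],[0,0.51,-0.022,0,0,0,0],[0,0.56,-0.024,0,0,0,0],[0,0.583,-0.025,0,0,0,0]])

```text
clock: 5.5
tcp_pos: [0.4709, 0.0452, 0.0342]
eef_rot: [180.0, -0.0, -98.0]
force: [0.5, 3.8, 3.5]
finger_gap: 0.0269
grasp_force: 39.9
```

```bash
python3 - <<'E'
from h import *
s=r.get_state();print(s['tcp_pos'],s['force'],s['finger_gap'],s['clock'])
a=look("side")['pixels'][150:300,200:400];b=look("wrist")['pixels']
cv2.imwrite("pics/drawn.png",np.hstack([cv2.resize(a,(400,300)),cv2.resize(b,(400,300))])[:,:,::-1])
E
```

```text
[0.47093893 0.04522039 0.0342402 ] [0.5405228  3.84210902 3.46985037] 0.0269341055266944 5.5
```

View pics/drawn.png

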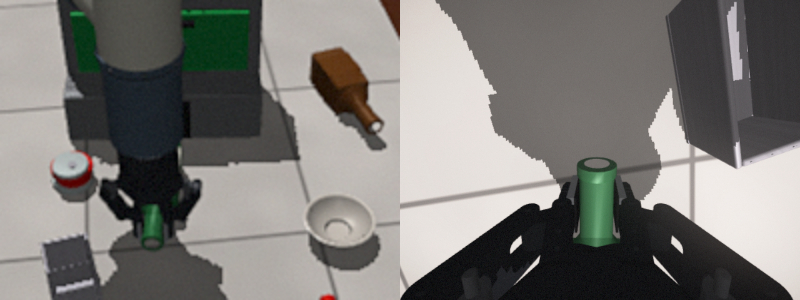

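The picture shows the neck between the fingers and the bottle clear of the slot. The mouth is at (152,240) in the left half and (597,165) in the right half. I'm releasing it, rising, and backing over the body.

>>> move_arm(series=[[0.6,0,0,0,0,0,0],[0.6,0,0,0,0,0,0],[0.6,0,0,0,0,0,0],[0.6,0,0,-0.1,0,0,0],[0.6,0,0,-0.28,0,0,0],[0.7,-0.05,0,-0.45,0,0,0],[1,-0.2,0,-0.5,0,0,0],[1,-0.3,0,-0.5,0,0,0],[1,-0.3,0,-0.5,0,0,0],[1,-0.3,0,-0.5,0,0,0]])

```text
clock: 6.85
tcp_pos: [0.4832, 0.135, 0.1838]
eef_rot: [179.9, -0.1, -98.0]
force: [1.4, -0.6, -0.3]
finger_gap: 0.0855
grasp_force: 0.0
```

```bash
python3 - <<'E'
from h import *
s=r.get_state();print(s['tcp_pos'],s['eef_rot'],s['force'],s['finger_gap'],s['clock'])
c=[look("wrist"),look("top"),look("side")]
for i,k in enumerate(c):np.savez(f"c{i}.npz",W=k['W'],K=k['K'],pixels=k['pixels'],hsv=k['hsv'])
cv2.imwrite("pics/rel.png",np.hstack([cv2.resize(c[0]['pixels'],(480,300)),cv2.resize(c[2]['pixels'][150:300,220:380],(320,300))])[:,:,::-1])
E
```

```text
[0.48323643 0.13498956 0.18381905] [ 1.79940471e+02 -5.38282430e-02 -9.79636688e+01] [ 1.3588329  -0.59328372 -0.28212423] 0.08549197452598142 6.85
```

View pics/rel.png

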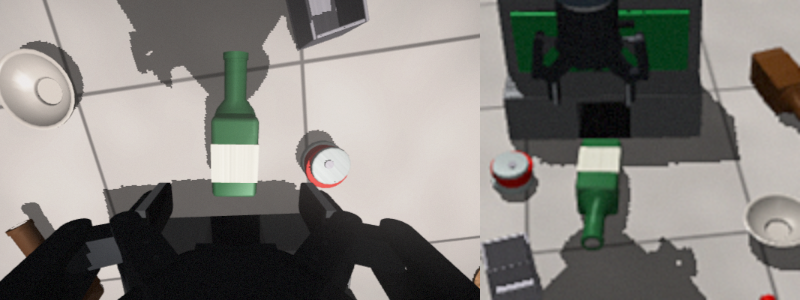

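The bottle lies free on the table. In the left half the mouth is at (235,53), the body spans (212..258,120..195) and the can is at (328,165).

```bash
python3 - <<'E'
from h import *
np.set_printoptions(precision=4,suppress=True)
c=np.load("c0.npz");t=np.load("c1.npz");s=np.load("c2.npz")
m=mask(c,(40,60,30),(85,255,255),(270,60,360,270))
def ctr(rows,z):
    L=[]
    for y in rows:
        x=np.flatnonzero(m[y]);L.append([onz(c,((x[0]+x[-1])/2,y),z)[:2],np.linalg.norm(onz(c,(x[0]-.5,y),z)-onz(c,(x[-1]+.5,y),z))])
    return np.array([l[0] for l in L]),[l[1] for l in L]
n,wn=ctr(range(78,112,3),.029);b,wb=ctr(list(range(166,186,3))+list(range(250,257,3)),.058)
print("neck",n[0],n[-1],np.mean(wn));print("body",b[0],b[-1],np.mean(wb))
al=np.vstack([n,b]).astype(np.float32);d=cv2.fitLine(al,2,0,.001,.001).ravel();print("axis",d,np.degrees(np.arctan2(d[1],d[0])))
ys=np.flatnonzero(m[:,305:325].any(1));print("rows",ys.min(),ys.max())
# back end of body top & mouth
col=m[:,290:335].any(1);yb=np.flatnonzero(m[:,300:330].sum(1)>0).max()
print("back bottom z0/ top z58",onz(c,(314,yb+.5),0),onz(c,(314,yb+.5),.058),"mouth",onz(c,(313,ys.min()),.044))
ms=mask(s,(40,60,30),(85,255,255),(300-30,215,360-20,280))
k=big(ms);q=k[:,0];print("side",q.min(0),q.max(0))
mt=mask(t,(40,60,30),(85,255,255),(290,200,400,250));q=big(mt)[:,0];print("top mouth",q.max(0),onz(t,(q[:,0].max()+.5,q[q[:,0]==q[:,0].max(),1].mean()),.029))
E
```

```text
neck [0.4694 0.0305] [0.4738 0.0589] 0.026700621546140613
body [0.4812 0.106 ] [0.4938 0.1923] 0.05502430036786422
axis [0.1505 0.9886 0.4779 0.0864] 81.34401
rows 68 261
back bottom z0/ top z58 [0.4971 0.2295 0.    ] [0.4929 0.1994 0.058 ] mouth [0.4694 0.0247 0.044 ]
side [270 236] [288 274]
top mouth [351 235] [0.4663 0.0173 0.029 ]
```

```bash
python3 - <<'E'
from h import *
c=np.load("c0.npz");s=np.load("c2.npz")
print(tri((c,(313.3,70.7)),(s,(276.5,270))))
print(goto([.485,.1475,.04],[180,0,-98.6]))
E
```

```text
(array([0.4703525 , 0.02463811, 0.03088124]), [np.float64(0.0011372115984202432), np.float64(0.0011372115984202024)])
[-0.0436, 0.0008, 0.4803, 0.0003, -0.0003, 0.0063]
```

>>> move_arm(series=[[1,-0.043,0.001,0.15,0,0,0.006],[1,-0.043,0.001,0.3,0,0,0.006],[1,-0.043,0.001,0.42,0,0,0.006],[1,-0.043,0.001,0.48,0,0,0.006],[1,-0.043,0.001,0.48,0,0,0.006],[0,-0.043,0.001,0.48,0,0,0.006],[0,-0.043,0.001,0.48,0,0,0.006],[0,-0.043,0.001,0.48,0,0,0.006],[0,-0.043,0.001,0.48,0,0,0.006]], grip_force=50)

```text
clock: 8.12
tcp_pos: [0.4863, 0.1485, 0.0418]
eef_rot: [-179.8, 0.1, -98.5]
force: [0.0, -1.1, 6.5]
finger_gap: 0.0573
grasp_force: 54.9
```

```bash
python3 - <<'E'
from h import *
s=r.get_state();print(s['tcp_pos'],s['eef_rot'],s['force'],s['finger_gap'],s['grasp_force'])
e=s['eef_rot'];p=s['tcp_pos']
P0=(p,e)
print(goto(p+[0,0,.13],[180,0,-98.6],P0))
print(goto([.45,.02,.18],[180,0,-60],P0)); print(goto([.4804,-.2248,.17],[180,0,-3.8],P0))
E
```

```text
[0.48631389 0.14854817 0.04179219] [-1.79845874e+02  8.48088258e-02 -9.85015732e+01] [ 0.01178933 -1.10171347  6.46712054] 0.05731196327275331 54.89789664745331
[-0.0006, -0.0012, -0.4333, -0.0017, 0.0009, 0.0011]
[0.441, 0.0551, -0.4615, -0.002, 0.0003, -0.4278]
[1.2331, -0.1656, -0.4287, -0.0021, -0.0007, -1.0522]
```

>>> move_arm(series=[[0,0,0,-0.06,0,0,0],[0,0,0,-0.18,0,0,0],[0,0,0,-0.31,0,0,0],[0,0.05,0.006,-0.41,0,0,-0.06],[0,0.15,0.018,-0.46,0,0,-0.15],[0,0.25,0.03,-0.46,0,0,-0.25],[0,0.35,0.044,-0.46,0,0,-0.34],[0,0.44,0.055,-0.46,0,0,-0.428],[0,0.44,0.055,-0.46,0,0,-0.428],[0,0.44,0.055,-0.46,0,0,-0.428]])

```text
clock: 9.38
tcp_pos: [0.449, 0.0203, 0.178]
eef_rot: [180.0, 0.0, -60.1]
force: [1.4, -0.9, -3.7]
finger_gap: 0.0574
grasp_force: 54.7
```

```bash
python3 - <<'E'
from h import *
s=r.get_state();print(s['tcp_pos'],s['eef_rot'],s['force'],s['finger_gap'],s['grasp_force'])
print(goto([.45,-.06,.18],[180,0,-3.8])); print(goto([.465,-.2238,.18],[180,0,-3.8]))
E
```

```text
[0.44899992 0.02029593 0.17799899] [ 1.79979955e+02  3.85923045e-02 -6.00959817e+01] [ 1.4105674  -0.88361779 -3.68742767] 0.05742892199692464 54.699132442474365
[0.2337, 0.1306, -0.0068, -0.0, 0.0005, -0.6255]
[0.7319, 0.3594, -0.007, -0.0, 0.0005, -0.6255]
```

>>> move_arm(series=[[0,0.03,0.02,-0.007,0,0,-0.09],[0,0.08,0.045,-0.007,0,0,-0.19],[0,0.13,0.07,-0.007,0,0,-0.29],[0,0.18,0.1,-0.007,0,0,-0.39],[0,0.26,0.14,-0.007,0,0,-0.49],[0,0.38,0.195,-0.007,0,0,-0.58],[0,0.53,0.265,-0.007,0,0,-0.6255],[0,0.66,0.325,-0.007,0,0,-0.6255],[0,0.732,0.36,-0.007,0,0,-0.6255],[0,0.732,0.36,-0.007,0,0,-0.6255]])

```text
clock: 10.62
tcp_pos: [0.4658, -0.2248, 0.1796]
eef_rot: [-180.0, 0.1, -3.9]
force: [-0.4, 0.3, -2.7]
finger_gap: 0.0574
grasp_force: 54.8
```

```bash
python3 - <<'E'
from h import *
s=r.get_state();print(s['tcp_pos'],s['eef_rot'],s['force'],s['finger_gap'],s['grasp_force'])
c=[look("wrist"),look("top"),look("side")]
for i,k in enumerate(c):np.savez(f"d{i}.npz",W=k['W'],K=k['K'],pixels=k['pixels'],hsv=k['hsv'])
cv2.imwrite("pics/over.png",np.vstack([c[0]['pixels'],np.hstack([cv2.resize(c[2]['pixels'][220:400,220:460],(320,240)),cv2.resize(c[1]['pixels'][130:260,360:490],(320,240))])])[:600,:,::-1])
E
```

```text
[ 0.46575719 -0.22481236  0.17960769] [-1.79986008e+02  7.40268774e-02 -3.85336333e+00] [-0.39023937  0.32955683 -2.7438365 ] 0.05743308476915522 54.774972796440125
```

View pics/over.png

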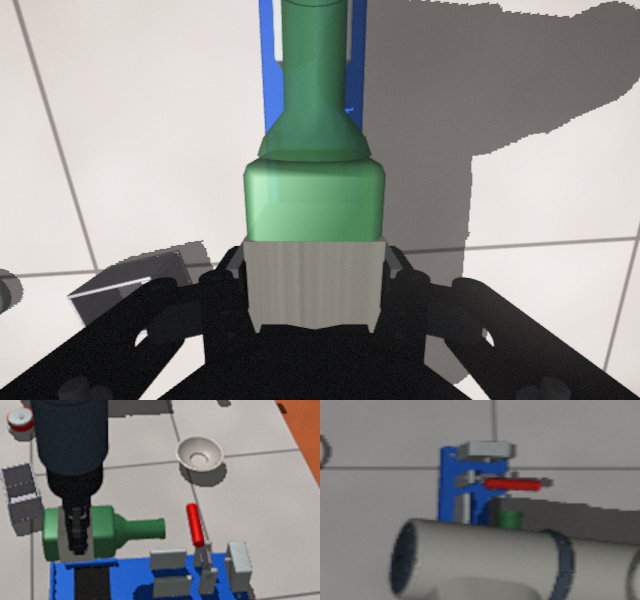

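The wrist view shows the bottle held squarely over the blue base. The neck centre is at (315,80), the base edges are at columns 262 and 365, and the shoulder edge is at row 160. In the side inset the bar stands clear of the mouth.

```bash
python3 - <<'E'
from h import *
np.set_printoptions(precision=4,suppress=True)
c=np.load("d0.npz");s=r.get_state();p=s['tcp_pos'];z0=p[2]-.0418
b=mask(c,(105,120,40),(125,255,255),(240,20,400,125));g=mask(c,(40,60,30),(85,255,255),(240,0,400,235))
C=[];N=[]
for y in range(64,104,4):
    x=np.flatnonzero(b[y]);C.append([*onz(c,(x[0]-.5,y),.02)[:2],*onz(c,(x[-1]+.5,y),.02)[:2]])
    x=np.flatnonzero(g[y]);N.append(onz(c,((x[0]+x[-1])/2,y),z0+.029)[:2])
C=np.array(C);N=np.array(N)
print("base L/R",C[0],C[-1],"mid",(C[:,:2]+C[:,2:]).mean(0)/2,"width",np.linalg.norm(C[:,:2]-C[:,2:],axis=1).mean())
print("neck",N[0],N[-1])
B=[]
for y in range(185,235,5):
    x=np.flatnonzero(g[y]);B.append(onz(c,((x[0]+x[-1])/2,y),z0+.058)[:2])
print("body",B[0],B[-1],"front edge z58",onz(c,(315,162),z0+.058),"tcp",p)
u=np.array([np.cos(np.deg2rad(3.77)),-np.sin(np.deg2rad(3.77))]);o=np.array([.4804,-.2248]);nn=np.array([-u[1],u[0]])
for q in((C[:,:2]+C[:,2:]).mean(0)/2,N[0],N[-1],B[0],B[-1],p[:2]):print("cradle xy",(q-o)@u,(q-o)@nn)
E
```

```text
base L/R [ 0.5886 -0.1836  0.5824 -0.2769] [ 0.5574 -0.1819  0.5512 -0.2753] mid [ 0.57   -0.2295] width 0.09323537002689844
neck [ 0.5581 -0.2299] [ 0.5432 -0.2289]
body [ 0.5102 -0.2265] [ 0.4917 -0.2253] front edge z58 [ 0.5189 -0.2277  0.1963] tcp [ 0.4657 -0.2232  0.1801]
cradle xy 0.0897502976099888 0.0011791721494573328
cradle xy 0.07784077504316719 1.6602442673586265e-05
cradle xy 0.06290216884591929 2.62011720092558e-05
cradle xy 0.02980979324582866 0.00022123658318171742
cradle xy 0.011331410934741352 0.0002417247478045696
cradle xy -0.014779226232181905 0.0006252857900351908
```

```bash
python3 - <<'E'
from h import *
print(goto([.4804,-.2243,.18],[180,0,-3.8]),goto([.4804,-.2243,.063],[180,0,-3.8]))
E
```

```text
[0.0492, 0.0005, 0.0002, -0.0003, 0.0004, 0.0012] [0.0494, 0.0007, 0.3902, -0.0003, 0.0004, 0.0012]
```

>>> move_arm(series=[[0,0.03,0,0,0,0,0],[0,0.049,0,0.05,0,0,0],[0,0.049,0,0.12,0,0,0],[0,0.049,0,0.2,0,0,0],[0,0.049,0,0.27,0,0,0],[0,0.049,0,0.33,0,0,0],[0,0.049,0,0.365,0,0,0],[0,0.049,0,0.38,0,0,0],[0,0.049,0,0.388,0,0,0],[0,0.049,0,0.388,0,0,0]])

```text
clock: 12.02
tcp_pos: [0.4805, -0.2251, 0.0643]
eef_rot: [180.0, -0.0, -3.7]
force: [0.8, 0.2, -2.9]
finger_gap: 0.0573
grasp_force: 54.9
```

```bash
python3 - <<'E'
from h import *
s=r.get_state();print(s['tcp_pos'],s['eef_rot'],s['force'],s['finger_gap'],s['clock'])
E
```

```text
[ 0.48051796 -0.22511384  0.06434197] [ 1.79991685e+02 -4.48450555e-02 -3.70422390e+00] [ 0.75653061  0.22675134 -2.86886239] 0.057282441264501154 12.025
```

>>> move_arm(series=[[0,0,0,0.005,0,0,0],[0,0,0,0.009,0,0,0],[0,0,0,0.009,0,0,0]])

```text
clock: 12.4
tcp_pos: [0.4805, -0.2251, 0.0618]
eef_rot: [180.0, -0.0, -3.7]
force: [-0.8, 0.1, 1.9]
finger_gap: 0.0571
grasp_force: 55.2
```

>>> move_arm(series=[[1,0,0,0,0,0,0],[1,0,0,0,0,0,0],[1,0,0,0,0,0,0],[1,0,0,0,0,0,0],[1,0,0,-0.1,0,0,0],[1,0,0,-0.25,0,0,0],[1,0,0,-0.4,0,0,0],[1,0,0,-0.5,0,0,0],[1,0,0,-0.5,0,0,0]])

```text
clock: 13.52
tcp_pos: [0.4816, -0.2255, 0.2141]
eef_rot: [179.9, -0.3, -3.7]
force: [0.5, 0.6, -0.7]
finger_gap: 0.0853
grasp_force: 0.0
```

```bash
python3 - <<'E'
from h import *
np.set_printoptions(precision=4,suppress=True)
s=r.get_state();print(s['tcp_pos'],s['eef_rot'],s['force'],s['finger_gap'],s['clock'])
c=[look("wrist"),look("top"),look("side")]
for i,k in enumerate(c):np.savez(f"e{i}.npz",W=k['W'],K=k['K'],pixels=k['pixels'],hsv=k['hsv'])
cv2.imwrite("pics/seat.png",np.vstack([c[0]['pixels'],np.hstack([cv2.resize(c[2]['pixels'][260:400,240:430],(320,200)),cv2.resize(c[1]['pixels'][130:260,360:490],(320,200))])])[:600,:,::-1])
E
```

```text
[ 0.4816 -0.2255  0.2141] [179.9324  -0.3291  -3.6989] [ 0.5346  0.6445 -0.703 ] 0.08533166035205478 13.525
```

View pics/seat.png

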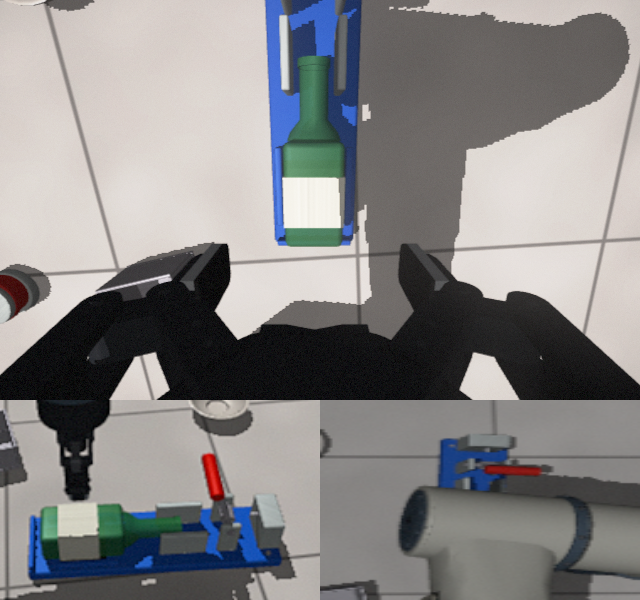

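The bottle is seated. In the wrist view the mouth is at (314,60) between the cheeks at columns 287 and 340, and the side inset shows it lying flat on the bed. Next is the lever.

>>> move_arm(series=[[0,0,0,-0.07,0,0,0],[0,0.1,0,-0.08,0,0,0],[0,0.25,0,-0.08,0,0,0],[0,0.4,0,-0.08,0,0,0],[0,0.5,0,-0.08,0,0,0],[0,0.523,0,-0.08,0,0,0],[0,0.523,0,-0.08,0,0,0],[0,0.523,0,-0.08,0,0,0]])

```text
clock: 14.68
tcp_pos: [0.636, -0.2353, 0.2356]
eef_rot: [180.0, 0.0, -3.7]
force: [0.5, -0.3, 0.4]
finger_gap: -0.0002
grasp_force: 0.0
```

```bash
python3 - <<'E'
from h import *
np.set_printoptions(precision=4,suppress=True)
s=r.get_state();print(s['tcp_pos'],s['eef_rot'],s['force'],s['finger_gap'],s['clock'])
u=np.array([np.cos(np.deg2rad(3.77)),-np.sin(np.deg2rad(3.77))]);o=np.array([.4804,-.2245])
for th in(74,65,56,47,38,30,22,15,8,2,-1):
    a=np.deg2rad(th);x=.185-.1*np.cos(a);z=.076+.1*np.sin(a)+.028
    print(th,goto([*(o+u*x),z],[180,0,-3.8])[:3])
E
```

```text
[ 0.636  -0.2353  0.2356] [179.9978   0.0025  -3.7193] [ 0.5189 -0.331   0.4386] -0.00023813504158521376 14.675
74 [0.0048, -0.0017, 0.1182]
65 [-0.0442, -0.0017, 0.1365]
56 [-0.0897, -0.0018, 0.1622]
47 [-0.1307, -0.0018, 0.1948]
38 [-0.166, -0.0019, 0.2334]
30 [-0.192, -0.0019, 0.2719]
22 [-0.2124, -0.0019, 0.3137]
15 [-0.2253, -0.0019, 0.3523]
8 [-0.2334, -0.0019, 0.3922]
2 [-0.2365, -0.0019, 0.427]
-1 [-0.2366, -0.0019, 0.4444]
```

>>> move_arm(series=[[0,0.005,0,0.06,0,0,0],[0,0.005,0,0.1,0,0,0],[0,0.005,0,0.122,0,0,0],[0,-0.02,0,0.135,0,0,0],[0,-0.044,0,0.145,0,0,0],[0,-0.09,0,0.171,0,0,0],[0,-0.13,0,0.204,0,0,0],[0,-0.166,0,0.242,0,0,0],[0,-0.192,0,0.28,0,0,0],[0,-0.192,0,0.28,0,0,0]])

```text
clock: 15.92
tcp_pos: [0.5777, -0.2319, 0.1519]
eef_rot: [180.0, 0.1, -3.7]
force: [-4.0, 0.3, 4.6]
finger_gap: 0.0002
grasp_force: 2.0
```

```bash
python3 - <<'E'
from h import *
np.set_printoptions(precision=4,suppress=True)
s=r.get_state();print(s['tcp_pos'],s['eef_rot'],s['force'],s['clock'])
c=look("side");k=big(mask(c,(0,150,100),(8,255,255),(300,260,400,400)));print(cv2.minAreaRect(k))
u=np.array([np.cos(np.deg2rad(3.77)),-np.sin(np.deg2rad(3.77))]);o=np.array([.4804,-.2245])
for th in(74,30,-1):
    a=np.deg2rad(th);x=.185-.1*np.cos(a);z=.076+.1*np.sin(a);print(th,proj(c,[*(o+u*x),z]))
for th in(30,22,15,8,2,-1):
    a=np.deg2rad(th);x=.185-.1*np.cos(a);z=.076+.1*np.sin(a)+.028
    print(th,goto([*(o+u*x),z],[180,0,-3.8])[:3])
E
```

```text
[ 0.5777 -0.2319  0.1519] [179.9574   0.0816  -3.7215] [-4.0202  0.3271  4.6349] 15.925Traceback (most recent call last):
  File "<stdin>", line 4, in <module>
  File "h.py", line 28, in big
    cs=cv2.findContours(m,cv2.RETR_EXTERNAL,cv2.CHAIN_APPROX_NONE)[0]; return max(cs,key=cv2.contourArea)
                                                                              ~~~^^^^^^^^^^^^^^^^^^^^^^^^
ValueError: max() iterable argument is empty
```

```bash
python3 - <<'E'
from h import *
np.set_printoptions(precision=4,suppress=True)
c=look("side");w=look("wrist")
u=np.array([np.cos(np.deg2rad(3.77)),-np.sin(np.deg2rad(3.77))]);o=np.array([.4804,-.2245])
for th in(74,50,30,-1):
    a=np.deg2rad(th);x=.185-.1*np.cos(a);z=.076+.1*np.sin(a);print(th,proj(c,[*(o+u*x),z]),proj(w,[*(o+u*x),z]))
cv2.imwrite("pics/press.png",np.hstack([cv2.resize(c['pixels'][240:400,260:420],(400,400)),cv2.resize(w['pixels'][:,120:520],(400,400))])[:,:,::-1])
E
```

```text
74 [365.0553 313.1045] [314.7514 148.3396]
50 [346.178  319.8552] [314.419  225.3167]
30 [334.6227 328.0546] [314.2431 245.8741]
-1 [327.3665 342.3658] [314.1187 233.7566]
```

View pics/press.png

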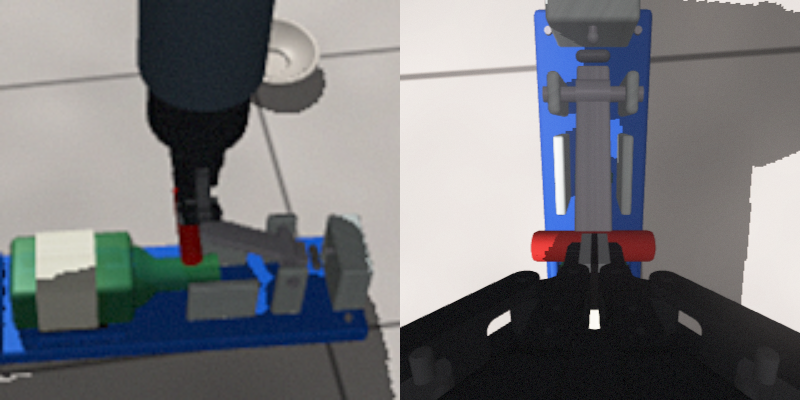

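The wrist half shows the finger tips on the middle of the red bar at (593,245), which matches about 30 degrees of lever. The bottle is still seated, so I'm continuing.

>>> move_arm(series=[[0,-0.01,0,0.021,0,0,0],[0,-0.015,0,0.042,0,0,0],[0,-0.022,0,0.062,0,0,0],[0,-0.027,0,0.081,0,0,0],[0,-0.031,0,0.1,0,0,0],[0,-0.034,0,0.12,0,0,0],[0,-0.036,0,0.138,0,0,0],[0,-0.037,0,0.155,0,0,0],[0,-0.037,0,0.168,0,0,0],[0,-0.037,0,0.173,0,0,0]])

```text
clock: 17.32
tcp_pos: [0.5684, -0.2307, 0.1008]
eef_rot: [180.0, -0.0, -3.7]
force: [-6.0, 3.7, 14.0]
finger_gap: 0.0003
grasp_force: 6.9
```

>>> move_arm(series=[[0,0,0,0.003,0,0,0],[0,0,0,0.006,0,0,0],[0,0,0,0.008,0,0,0]])

```text
clock: 17.7
tcp_pos: [0.5684, -0.2307, 0.1002]
eef_rot: [179.9, -0.1, -3.7]
force: [-8.5, 4.9, 21.0]
finger_gap: 0.0003
grasp_force: 10.3
```

The force climbs with almost no travel, so the lever is at its stop. I'm lifting off gently and well clear.

>>> move_arm(series=[[0,0,0,-0.03,0,0,0],[0,0,0,-0.1,0,0,0],[0,0,0,-0.25,0,0,0],[0,-0.1,0,-0.42,0,0,0],[0,-0.25,0,-0.55,0,0,0],[0,-0.3,0,-0.6,0,0,0],[0,-0.3,0,-0.6,0,0,0],[0,-0.3,0,-0.6,0,0,0]])

```text
clock: 18.7
tcp_pos: [0.4786, -0.2246, 0.2752]
eef_rot: [-179.9, 0.2, -3.7]
force: [0.3, -0.3, 0.0]
finger_gap: 0.0002
grasp_force: 0.0
```

```bash
python3 - <<'E'
from h import *
np.set_printoptions(precision=4,suppress=True)
s=r.get_state();print(s['tcp_pos'],s['force'],s['clock'])
c=look("side");w=look("wrist")
u=np.array([np.cos(np.deg2rad(3.77)),-np.sin(np.deg2rad(3.77))]);o=np.array([.4804,-.2245])
print(proj(c,[*(o+u*.085),.076]),proj(w,[*(o+u*.085),.076]))
cc=cv2.minAreaRect(big(mask(c,(0,150,60),(8,255,255),(300,280,400,380))));ww=cv2.minAreaRect(big(mask(w,(0,150,60),(8,255,255),(230,0,400,300))));print(cc,ww,tri((c,cc[0]),(w,ww[0])))
cv2.imwrite("pics/end.png",np.hstack([cv2.resize(c['pixels'][140:400,180:440],(400,400)),cv2.resize(w['pixels'][:,120:520],(400,400))])[:,:,::-1])
E
```

```text
[ 0.4786 -0.2246  0.2752] [ 0.2555 -0.3051  0.0365] 18.7
[327.3848 341.9126] [315.1239 104.3776]
((327.5000305175781, 343.00006103515625), (30.62032127380371, 7.823869228363037), 83.1572265625) ((314.5, 104.0), (16.0, 63.0), 90.0) (array([ 0.5659, -0.2294,  0.0707]), [np.float64(0.00011530420231237198), np.float64(0.00011530420231244557)])
```

View pics/end.png

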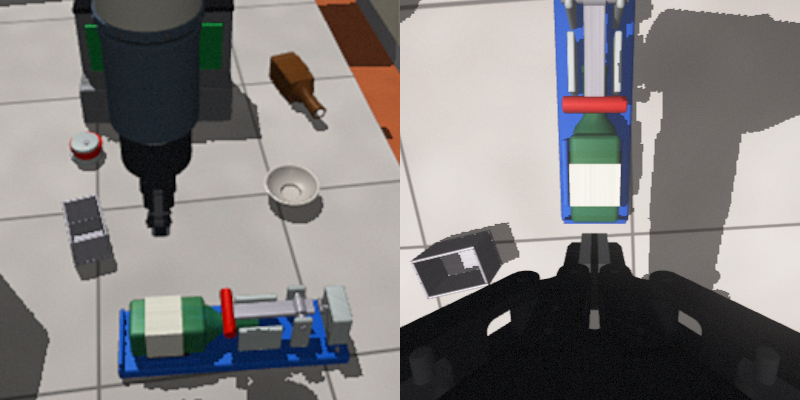

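The lever stays down with the bar level over the neck at (227,312) on the left and (594,104) on the right. The bottle is seated, the bystanders haven't moved, and the arm is clear. I'm handing the job in.

```bash
python3 -c "
from plant import workorder
print(workorder.close_job())"
```

```text
the job is handed in; nothing more can be done
None
```

The green bottle lies in the cradle with the lever staying down over its neck by itself, the ashtray, can and catcher look undisturbed, and the job was handed in at about 19 s.

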